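# Load a spring specimen holder and lock its bayonet cap

### The job

Put the black specimen with the brass core into the holder's pocket on the red-marked side and the green one with the steel core into the other pocket, both metal face up. Then set the blue cap over them with its orange bar lying along the line of the two pockets, push it fully down against the springs and turn it a quarter turn clockwise (seen from above) to its stop. Finish while still gripping the bar and pressing the cap fully home - do not let go - and leave everything else where it stands.

Things in the scene. Friction and masses are not known exactly. Their poses are not given: they have to be found in the camera images.
- holder: Fixed specimen holder: round dark base plate (150 mm diameter, 12 mm high) carrying an aluminium block about 80 mm across, top face 62 mm above the bench, with two pockets 17.5 mm either side of the centre along its y axis. A red strip lies on the base plate on the +y side. Origin: centre of the underside, z up.
- holder_lug (a point): Outermost edge of the holder's +x bayonet lug, 54 mm above the bench. Steel lugs stick out of the block at +x and -x, each an arc of 46 deg either way, 47 mm radius, underside 50 mm above the bench, bevelled from the edge up to the top face as a lead-in; under each is an end stop for the cap's tab.
- holder_top (a point): Centre of the holder's top face, between the pockets; axes as the holder's.
- pocket_red (a point): Centre of the mouth of the pocket on the red-marked (+y) side: 27 mm diameter. A red spring plunger waits 16 mm below the mouth, so a specimen stands 10 mm proud until the cap presses it down. The two springs together push back 6 N at first, 12 N with the cap fully home.
- pocket_plain (a point): Centre of the mouth of the other pocket (-y side), dark plunger inside, otherwise the same.
- cap: Loose blue bayonet cap, about 0.28 kg, standing on its skirt: 108 mm outer and 100 mm inner diameter, skirt 22 mm deep, lid 6 mm thick. Origin: centre of the skirt's lower rim, z up, x along the orange bar on its lid; the same either way round. It meets the specimens when its lid's underside is 10 mm above the holder's top. Let go when locked, the springs lift it about 3 mm against the lugs.
- cap_bar (a point): Middle of the top of the cap's orange bar, 58 mm above the cap's origin. The bar is 70 mm long (cap x), 16 mm wide, 30 mm tall, upright sides: grip it across. White dashes beside its ends, two pale windows at its sides.
- cap_tab (a point): One of the cap's two inward tabs, at the foot of the skirt right below the bar's ends (20 mm wide, 0.5 to 6.5 mm above the cap's origin, reaching in to 42.5 mm from the axis). They pass down between the lugs only with the bar within about 30 deg of the holder's y axis; within 3.5 mm of home the cap can turn clockwise, tabs under the lugs, to the stops: bar along the holder's x axis.
- cap_seat (a point): Centre of the underside of the cap's lid (22 mm above the cap's origin); meets the holder's top face when the cap is fully home.
- specimen_brass: Mounted specimen to load: black resin cylinder with a brass core on top, 25 mm diameter, 26 mm tall, flat, foot edge bevelled 1.3 mm, about 45 g, standing on the pad. Origin: centre of its underside, z up along its axis.
- specimen_steel: Mounted specimen to load: green resin cylinder with a steel core on top, 25 mm diameter, 26 mm tall, flat, foot edge bevelled 1.3 mm, about 45 g, standing on the pad. Origin: centre of its underside, z up along its axis.
- pad: Fixed light pad, 200 (x) by 85 (y) by 4 mm, under the three specimens, which stand about 65 mm apart along its x axis near its centre line, in any order. Origin: centre of its underside.
- specimen_spare: Leave alone: white resin specimen with a copper core, 25 mm diameter, 26 mm tall, flat, foot edge bevelled 1.3 mm, about 45 g, standing on the pad. Origin: centre of its underside, z up along its axis.
- test_block: Leave alone: loose steel hardness reference disc, 50 mm diameter, 12 mm high. Origin: centre of underside.
- loupe: Leave alone: loose grey magnifier standing upright, 38 mm diameter, 36 mm tall. Origin: centre of underside.
- mouse: Leave alone: loose grey computer mouse, 100 by 60 by 22 mm. Origin: centre of underside.
- suspension: Leave alone: loose bottle, 56 mm diameter, 80 mm tall, blue cap. Origin: centre of underside.
- screwdriver: Leave alone: loose screwdriver lying on the bench on the right. Origin on its underside.
Mind the look-alikes: they are no part of the job. Several things have the shape of the specimen_steel; the one meant has the colours described above.

How it is judged:
By the outcome, as a careful person would: the job done as asked, in the order asked, and still so for the second after the job is handed in, while the arm keeps its last pose, push and grip.
It also fails if it takes over 72 s, if anything falls off the work surface, if the arm or the gripper's body presses on something with over 40 N, if the wrist force passes 120 N, or if a joint passes its speed limit or range.

### The arm

A 6-joint arm with a two-finger parallel gripper is mounted at the origin on the work surface. World frame = base frame: x ahead of the robot, y to its left, z up, the work surface at z = 0. Lengths are in m, angles in rad, forces in N, time in s.
With the tool pointing down it reaches from about 0.3 to 0.875 m from the base axis. Payload 6.4 kg.
Tool frame: the origin (TCP) lies midway between the tips of the shut fingers; the grasp point (between the pads) lies 19 mm behind it; z points along the fingers, y is the line along which they close (so a half turn about z gives the same grasp; the last joint's range is limited). The gripper opens to 85 mm and grips with 20 to 120 N. Pads are 22 mm wide; open, the fingers measure 114 mm over their backs; the gripper's body (76 mm by 85 mm) begins 54 mm behind the grasp point. The pads swing forward as they close: fully open they stand 13 mm farther back than shut.
Start: joints at [0.915, 0.181, 1.607, -0, 1.354, -0.206], TCP at [0.25, 0.518, 0.231] pointing down, gripper open.
Joint ranges: [-2.99, 2.99], [-0.89, 2.07], [0.3, 2.58], [-1.14, 4.28], [0, 2.63], [-3.12, 3.12]. Speed limits (rad/s): [2.57, 2.57, 3.01, 3.14, 3.14, 3.14].

### API

Orientations are given as a unit quaternion [w, x, y, z].
In Python, from bench import ctrl gives the robot as it stands.
- The arm moves only by the tool drive_tool, never from a script. Its argument "plan" is a list that holds one entry, the list of rows, each a list of 4 numbers: the shift along the tool's x, y, z scaled (see below), then the turn about the tool's z scaled (see below). In form: [[[x, y, z, roll], ...]]. A call has 1 to 12 rows; each row is the pose to reach, as a shift and turn from the pose commanded when the call began, along the tool's axes at that moment, turning the shorter way round; what a row does not reach only later rows make up. The controller multiplies each number of a shift by 400 mm and each number of a turn by 180 degrees. A row lasts 1/12 s, in which the tool goes at most 41.7 mm and 7.16 degrees, less where a joint would pass 70% of its speed; a pose out of reach is approached as far as the arm can. A call with a number of a shift or a turn outside -1 to 1 is refused whole. A call with a gripper value outside its range is refused whole. "jaw" is the closure, from 0 (fully open) to 1 (shut), set as the call begins (left out, the last holds). The fingers move at their own pace and stop on an object; the grip force is fixed at half the most. Time passes only in rows, so rows that repeat a pose let the fingers close. It gives the time, the measured TCP pose, the force, the opening and the grip force at its end, in the units of the state.
- ctrl.get_obs(): the state, without advancing time (a new reading comes with each control period).
- ctrl.camera(name): name is "scene" or "top" or "wrist"; returns (picture, depth): 400x640x3 uint8, red, green, blue; 400x640 float32, m along the optical axis (not along the pixel's ray), 0 where there is no reading.
- ctrl.camera_info(name): a dict with "camera_matrix" (3x3 intrinsics, pixels), "R" (3x3) and "t" (3): a world point X has camera coordinates R X + t; the wrist camera has in their place "T_tool_cam" (4x4, takes a point from camera to tool coordinates, whose origin is the TCP and whose axes are the flange's). Camera axes: x right, y down, z forward; pixel columns grow to the right and rows downward; lengths in m; the calibration is good to about 2 mm. A picture is of the moment at which its call begins: read the wrist's pose just before it. camera_info takes no time and is no camera call.
- ctrl.hand_in(): hands the job in; it is judged then, once.
The state is a dict: "time_s": time; "q": joint angles; "dq": joint speeds; "joint_efforts": joint torques, N m; "eef_pos": TCP position; "eef_rot": TCP orientation; "wrist_force": force on the tool from outside, world axes, zero at the start; "torque": the same for the moment, N m; "opening": opening from 0.0 (shut) to 1.0 (fully open); "grasp_force": force on a finger pad.
Only numpy, scipy, OpenCV 4.12 (cv2) and the standard library are available. Lean on these libraries where they do the work, as an engineer would, in place of code of your own. Each camera call takes 0.05 s, during which the arm holds its last target. There are 200 camera calls.

## Working session

There is one attempt and no reset: what is moved stays moved. The work goes in short steps, Python scripts to look and compute and a tool call to move; the robot and the scene stay as the last step left them, time stands still between calls to the robot, and variables do not carry over. Pictures are saved under pics/ and viewed, at most 10 in all, crops included, and the job is handed in when it is done.

Besides the shell and the picture viewer there is one more tool, called after "Emit:" in YAML: its name, and indented under it one key for each argument. drive_tool: Moves the arm, as the interface text tells. Its arguments: {"type":"object","properties":{"plan":{"type":"array"},"jaw":{"type":"number"}},"required":["plan"]}

```bash
mkdir -p pics; cat > h.py <<'E'
from bench import ctrl
import numpy as np, cv2, pickle
from scipy.spatial.transform import Rotation as R
def snap(n):
    o=ctrl.get_obs(); im,d=ctrl.camera(n); i=ctrl.camera_info(n)
    pickle.dump((o,im,d,i),open(n+'.pkl','wb')); return o,im,d,i
def load(n): return pickle.load(open(n+'.pkl','rb'))
def rot(o):
    w,x,y,z=o['eef_rot']; return R.from_quat([x,y,z,w]).as_matrix()
def world(s,u,v,z=None):
    """pixel->world; by depth (z None) or on plane z"""
    o,im,d,i=s; K=np.array(i['camera_matrix'])
    r=np.linalg.inv(K)@np.array([u,v,1.])
    if 'T_tool_cam' in i:
        T=np.array(i['T_tool_cam']); A=rot(o)@T[:3,:3]; c=np.array(o['eef_pos'])+rot(o)@T[:3,3]
    else:
        A=np.array(i['R']).T; c=-A@np.array(i['t'])
    r=A@r
    k=d[int(round(v)),int(round(u))] if z is None else (z-c[2])/r[2]
    return c+k*r
def cloud(s):
    o,im,d,i=s; v,u=np.mgrid[0:400,0:640]; K=np.array(i['camera_matrix'])
    r=np.stack([u,v,np.ones_like(u)],-1)@np.linalg.inv(K).T*d[...,None]
    if 'T_tool_cam' in i:
        T=np.array(i['T_tool_cam']); A=rot(o)@T[:3,:3]; c=np.array(o['eef_pos'])+rot(o)@T[:3,3]
    else:
        A=np.array(i['R']).T; c=-A@np.array(i['t'])
    return r@A.T+c
def save(im,f): cv2.imwrite('pics/'+f,cv2.cvtColor(im,cv2.COLOR_RGB2BGR))
E
python3 - <<'E'
from h import *
for n in ['scene','top']:
    s=snap(n); save(s[1],n+'0.png')
o=ctrl.get_obs(); print(o); print(rot(o)); print(ctrl.camera_info('wrist'))
E
```

```text
{'time_s': 0.1, 'q': array([ 9.14701129e-01,  1.81433228e-01,  1.60789330e+00,  1.69861030e-05,
        1.35378121e+00, -2.06285084e-01]), 'dq': array([-0.00047143, -0.00191881, -0.00374065,  0.00066602,  0.00018748,
       -0.00071683]), 'joint_efforts': array([-4.48718447e-04, -4.45869219e+01, -3.52238059e+01, -2.95340888e-04,
        4.00333840e-03, -3.70380548e-06]), 'eef_pos': array([0.24967986, 0.51743033, 0.23050019]), 'eef_rot': array([-3.24150722e-04,  2.23015536e-01,  9.74814596e-01, -6.84739418e-04]), 'wrist_force': array([-0.21542097,  0.06994356, -0.50925562]), 'torque': array([ 0.03512186, -0.05324364,  0.01725186]), 'grasp_force': 0.0, 'opening': 1.0015188992264314}
[[-9.00527932e-01  4.34797155e-01 -9.37388766e-04]
 [ 4.34798042e-01  9.00527204e-01 -1.19040667e-03]
 [ 3.26558654e-04 -1.47956925e-03 -9.99998852e-01]]
{'camera_matrix': array([[344.4012275 ,   0.        , 316.07758296],
       [  0.        , 344.4012275 , 195.88570649],
       [  0.        ,   0.        ,   1.        ]]), 'T_tool_cam': array([[-4.04182600e-04, -9.58659970e-01, -2.84553860e-01,
         7.28202125e-02],
       [ 9.99999239e-01, -7.19033559e-04,  1.00201205e-03,
         1.88584215e-03],
       [-1.16519262e-03, -2.84553239e-01,  9.58659531e-01,
        -1.41308460e-01],
       [ 0.00000000e+00,  0.00000000e+00,  0.00000000e+00,
         1.00000000e+00]])}
```

View pics/top0.png

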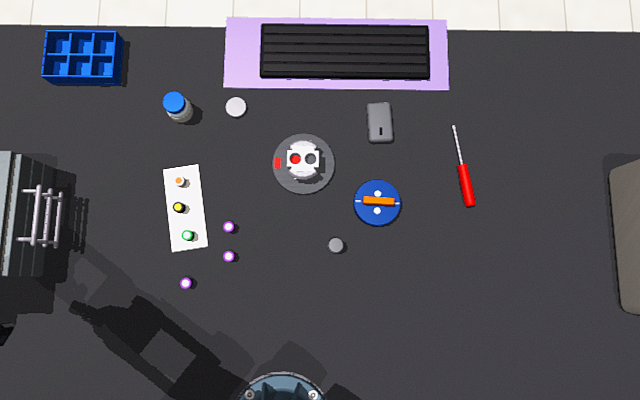

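View pics/scene0.png

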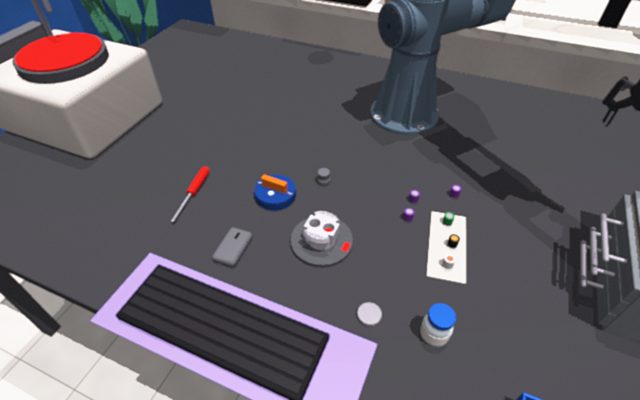

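Candidates in the top picture, all about specimen-sized:
- On the pad: white/copper spare (180,181), black/brass (179,207) and green/steel (188,236).
- Purple look-alikes off the pad: (229,227), (229,257) and (186,283).

The holder is at (304,160) with its red strip at (277,163). The cap is at (377,202). I choose (179,207) for brass and (188,236) for steel, and will check them in one crop.

```bash
python3 - <<'E'
from h import *
s=load('top'); im=s[1]
a=cv2.resize(im[150:260,150:250],None,fx=4,fy=4,interpolation=cv2.INTER_CUBIC)
b=cv2.resize(im[125:235,265:410],None,fx=4,fy=4,interpolation=cv2.INTER_CUBIC)[:, :]
save(np.hstack([a,b])[:,:980][:, :],'tmp.png')
big=cv2.resize(np.hstack([a,b]),(784,352)); save(big,'crop1.png')
P=cloud(s); hsv=cv2.cvtColor(im,cv2.COLOR_RGB2HSV)
def reg(n,u0,u1,v0,v1,zl,zh,m=None):
    q=P[v0:v1,u0:u1]; k=(q[...,2]>zl)&(q[...,2]<zh)
    if m is not None:k&=m[v0:v1,u0:u1]
    p=q[k]; c,r=cv2.minEnclosingCircle(p[:,:2].astype(np.float32)*1000)
    print(n,k.sum(),p.mean(0).round(4),'circ',np.round(c,1),round(r,1),'z',np.percentile(p[:,2],[5,50,95]).round(4))
    return p
reg('spare',168,192,172,192,.025,.04)
reg('brass',168,192,198,218,.025,.04)
reg('steel',176,200,226,246,.025,.04)
reg('base',265,340,125,200,.008,.018)
reg('blocktop',265,340,125,200,.058,.068)
reg('caplid',345,410,170,235,.024,.034)
org=(hsv[...,0]>5)&(hsv[...,0]<22)&(hsv[...,1]>150)&(hsv[...,2]>120)
p=reg('bar',345,410,190,215,.05,.065,org)
x=p[:,:2]-p[:,:2].mean(0); w,V=np.linalg.eigh(x.T@x); print('barang',np.degrees(np.arctan2(V[1,1],V[0,1])))
red=((hsv[...,0]<6)|(hsv[...,0]>174))&(hsv[...,1]>150)&(hsv[...,2]>90)
reg('strip',268,286,150,175,.005,.025,red)
reg('redpl',287,301,150,170,.02,.07,red)
E
```

```text
spare 92 [0.547  0.2515 0.0302] circ [547.6 251.5] 12.8 z [0.0267 0.0301 0.0338]
brass 94 [0.485  0.2495 0.0302] circ [485.9 249.1] 13.1 z [0.0266 0.0301 0.0337]
steel 93 [0.4199 0.2256 0.0303] circ [420.2 225.8] 12.5 z [0.0263 0.0303 0.0348]
base 1803 [ 0.5879 -0.039   0.0121] circ [601.2 -28. ] 86.3 z [0.0088 0.012  0.0156]
blocktop 727 [ 0.5935 -0.0381  0.0617] circ [593.8 -37.9] 46.1 z [0.0586 0.0615 0.0652]
caplid 1305 [ 0.4989 -0.2118  0.0279] circ [ 500.2 -212. ] 54.0 z [0.0248 0.0278 0.0314]
bar 215 [ 0.4991 -0.2121  0.0572] circ [ 498.2 -212. ] 34.5 z [0.0534 0.0573 0.0609]
barang 87.31451443111816
strip 59 [0.5944 0.0224 0.0126] circ [594.8  21.7] 13.0 z [0.0088 0.0129 0.0156]
redpl 68 [ 0.5959 -0.0216  0.0455] circ [595.2 -22.3] 12.3 z [0.0414 0.0454 0.0493]
```

View pics/crop1.png

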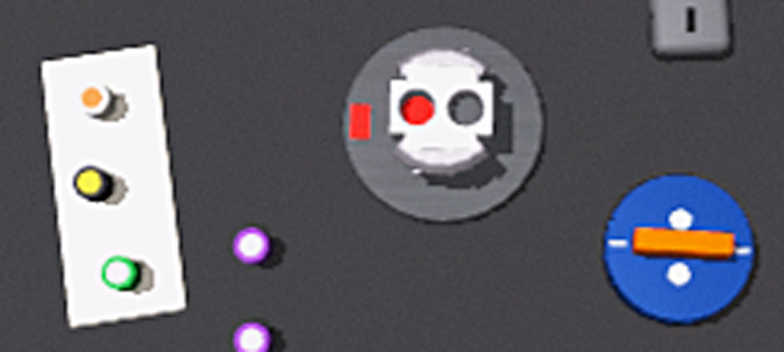

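The crop confirms the choice: brass-core black at crop (92,183), green/steel at (120,272), white/copper spare at (93,99). The red plunger and strip are on the world +y side. Heights and radii match what was given (30 mm, 62 mm, 12.5 mm, 54 mm). I'll hover above the brass specimen with the fingers closing along world x.

Emit:
drive_tool:
  plan:
    - [[-0.823, -0.349, 0.125, 0.357], [-0.823, -0.349, 0.125, 0.357], [-0.823, -0.349, 0.125, 0.357], [-0.823, -0.349, 0.125, 0.357], [-0.823, -0.349, 0.125, 0.357], [-0.823, -0.349, 0.125, 0.357], [-0.823, -0.349, 0.125, 0.357], [-0.823, -0.349, 0.125, 0.357], [-0.823, -0.349, 0.125, 0.357], [-0.823, -0.349, 0.125, 0.357], [-0.823, -0.349, 0.125, 0.357], [-0.823, -0.349, 0.125, 0.357]]
  jaw: 0.45

```text
time_s: 1.1
eef_pos: [0.4852, 0.2491, 0.1809]
eef_rot: [-0.0, 0.707, 0.707, -0.0]
wrist_force: [-0.1, -0.8, -0.6]
opening: 0.552
grasp_force: 0.0
```

```bash
cat >> h.py <<'E'
def disc(s,xy,zl,zh,rad=.03):
    """centre of top-face points near xy"""
    P=cloud(s); k=(s[2]>0)&(P[...,2]>zl)&(P[...,2]<zh)&(np.hypot(P[...,0]-xy[0],P[...,1]-xy[1])<rad)
    p=P[k]; c,r=cv2.minEnclosingCircle(p[:,:2].astype(np.float32)*1000)
    e=cv2.fitEllipse(cv2.convexHull(p[:,:2].astype(np.float32)*1000))
    return k.sum(),p.mean(0).round(4),np.round(c,1),round(r,1),np.round(e[0],1),np.round(e[1],1),np.median(p[:,2]).round(4)
E
python3 - <<'E'
from h import *
s=snap('wrist'); save(s[1],'w1.png'); o=s[0]
print(o['eef_pos'],o['q'],o['opening']); print(rot(o).round(4))
for n,xy in dict(spare=(.547,.2515),brass=(.4855,.2493),steel=(.420,.2257)).items(): print(n,*disc(s,xy,.026,.036,.025))
E
```

```text
[0.48518898 0.24914723 0.18090486] [2.56448706e-01 1.66948834e-01 1.72970435e+00 4.38724397e-04
 1.24605403e+00 2.55779707e-01] 0.5515254239423997
[[-5.0e-04  1.0e+00 -1.2e-03]
 [ 1.0e+00  5.0e-04  1.0e-04]
 [ 1.0e-04 -1.2e-03 -1.0e+00]]
spare 620 [0.5461 0.2518 0.0286] [546.3 251.5] 12.6 [546.2 251.5] [24.4 24.9] 0.0287
brass 608 [0.4843 0.2501 0.0286] [484.2 249.6] 12.5 [484.3 249.8] [24.2 24.7] 0.0286
steel 580 [0.4195 0.226  0.0285] [419.2 225.7] 12.6 [419.5 225.8] [24.2 24.7] 0.0285
```

View pics/w1.png

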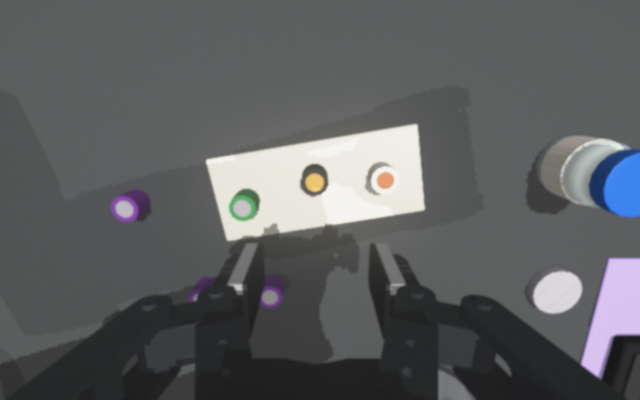

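The wrist view shows brass (315,180), green (242,207) and white (384,178). Their positions agree with the top camera within about 1.5 mm. Now I descend onto the brass one.

Emit:
drive_tool:
  plan:
    - [[0.002, -0.002, 0.2, 0], [0.002, -0.002, 0.3, 0], [0.002, -0.002, 0.36, 0], [0.002, -0.002, 0.405, 0], [0.002, -0.002, 0.405, 0], [0.002, -0.002, 0.405, 0], [0.002, -0.002, 0.405, 0]]

```text
time_s: 1.73
eef_pos: [0.486, 0.251, 0.0214]
eef_rot: [0.001, 0.707, 0.708, 0.001]
wrist_force: [0.4, 0.2, 1.0]
opening: 0.546
grasp_force: 0.0
```

Emit:
drive_tool:
  plan:
    - [[0, 0, 0, 0], [0, 0, 0, 0], [0, 0, 0, 0], [0, 0, 0, 0], [0, 0, 0, 0], [0, 0, 0, 0]]
  jaw: 1.0

```text
time_s: 2.23
eef_pos: [0.4873, 0.2507, 0.0229]
eef_rot: [0.001, 0.707, 0.707, 0.003]
wrist_force: [-2.1, 0.3, 8.4]
opening: 0.25
grasp_force: 58.4
```

Emit:
drive_tool:
  plan:
    - [[0, 0, -0.1, 0], [0, 0, -0.2, 0], [0, 0, -0.3175, 0], [-0.8, 0.267, -0.3175, 0], [-0.8, 0.267, -0.3175, 0], [-0.8, 0.267, -0.3175, 0], [-0.8, 0.267, -0.3175, 0], [-0.8, 0.267, -0.3175, 0], [-0.8, 0.267, -0.3175, 0], [-0.8, 0.267, -0.3175, 0], [-0.8, 0.267, -0.3175, 0], [-0.8, 0.267, -0.3175, 0]]

```text
time_s: 3.23
eef_pos: [0.5944, -0.0776, 0.1493]
eef_rot: [0.004, 0.709, 0.705, 0.001]
wrist_force: [-0.6, 0.9, 1.4]
opening: 0.245
grasp_force: 59.0
```

Emit:
drive_tool:
  plan:
    - [[0, 0, 0, 0], [0, 0, 0, 0], [0, 0, 0, 0]]

```text
time_s: 3.48
eef_pos: [0.5913, -0.069, 0.147]
eef_rot: [0.0, 0.707, 0.707, 0.0]
wrist_force: [0.4, 0.1, -0.3]
opening: 0.249
grasp_force: 59.0
```

```bash
python3 - <<'E'
from h import *
s=snap('wrist'); save(s[1],'w2.png'); o=s[0]
print(o['eef_pos'],o['opening'],o['wrist_force']); print(rot(o).round(4))
print('block',*disc(s,(.593,-.038),.056,.066,.06))
e=o['eef_pos']; print('held',*disc(s,e[:2],e[2]-.005,e[2]+.015,.02))
E
```

```text
[ 0.59132469 -0.06904483  0.14700349] 0.24923422434766093 [ 0.39379995  0.06752091 -0.34450272]
[[-4.e-04  1.e+00  6.e-04]
 [ 1.e+00  4.e-04  2.e-04]
 [ 2.e-04  6.e-04 -1.e+00]]
block 9199 [ 0.5942 -0.0376  0.0602] [594.3 -38.6] 45.8 [594.2 -38.7] [78.9 94.4] 0.0603
held 2977 [ 0.5917 -0.0671  0.1525] [591.3 -65.3] 17.7 [591.5 -66.1] [32.4 36.7] 0.1527
```

View pics/w2.png

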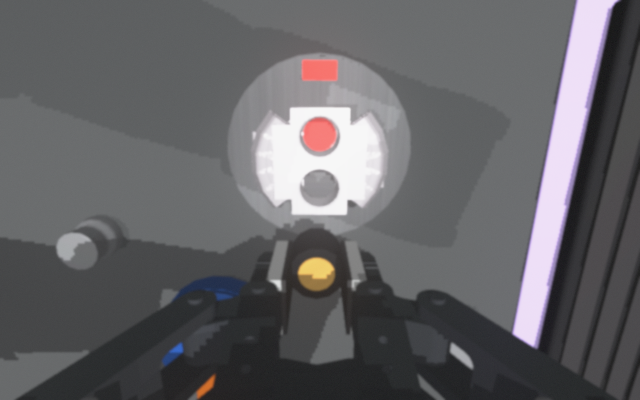

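```bash
cat >> h.py <<'E'
def rims(s,z=.0603,c0=(.594,-.0385)):
    P=cloud(s); m=((abs(P[...,2]-z)<.003)&(np.hypot(P[...,0]-c0[0],P[...,1]-c0[1])<.06)).astype(np.uint8)
    cs,h=cv2.findContours(m,cv2.RETR_CCOMP,cv2.CHAIN_APPROX_NONE); out=[]
    for c,hh in zip(cs,h[0]):
        if hh[3]>=0 and cv2.contourArea(c)>200:
            p=np.array([world(s,*q,z)[:2] for q in c[:,0]],np.float32)*1000
            e=cv2.fitEllipse(p); out.append((np.round(e[0],1),np.round(e[1],1)))
    return out
def blob(s,m,z,near,rad=.02):
    v,u=np.nonzero(m); p=np.array([world(s,a,b,z)[:2] for a,b in zip(u,v)])
    k=np.hypot(*(p-near).T)<rad; e=cv2.fitEllipse(cv2.convexHull(p[k].astype(np.float32)*1000)); return k.sum(),np.round(e[0],1),np.round(e[1],1)
E
python3 - <<'E'
from h import *
s=load('wrist'); o=s[0]; print(rims(s))
hsv=cv2.cvtColor(s[1],cv2.COLOR_RGB2HSV); m=(hsv[...,0]>15)&(hsv[...,0]<32)&(hsv[...,1]>100)&(hsv[...,2]>100); m[:250]=0;m[300:]=0
P=cloud(s); print(np.median(P[m][:,2]),blob(s,m,np.median(P[m][:,2]),o['eef_pos'][:2]))
red=((hsv[...,0]<8)|(hsv[...,0]>172))&(hsv[...,1]>100)
r=red.copy(); r[100:]=0; print('strip',blob(s,r,.0115,(.594,.02),.03))
E
```

```text
[(array([594.1, -55.8]), array([26.7, 26.9])), (array([594.3, -21.1]), array([26.9, 27.1]))]
0.1529237536319179 (np.int64(1011), array([591.7, -70.4]), array([16.4, 16.5]))
strip (np.int64(697), array([594.1,  22.8]), array([22.2, 28.9]))
```

Emit:
drive_tool:
  plan:
    - [[0.07, 0.0065, 0, 0], [0.123, 0.0065, 0, 0], [0.123, 0.0065, 0.08, 0], [0.123, 0.0065, 0.155, 0], [0.123, 0.0065, 0.155, 0], [0.123, 0.0065, 0.155, 0], [0.123, 0.0065, 0.155, 0], [0.123, 0.0065, 0.155, 0]]

```text
time_s: 4.2
eef_pos: [0.5948, -0.0207, 0.0858]
eef_rot: [0.001, 0.707, 0.707, 0.0]
wrist_force: [-0.6, -1.0, -0.0]
opening: 0.249
grasp_force: 59.2
```

```bash
python3 - <<'E'
from h import *
s=snap('wrist'); o=s[0]; print(o['eef_pos'],o['wrist_force'])
hsv=cv2.cvtColor(s[1],cv2.COLOR_RGB2HSV); m=(hsv[...,0]>15)&(hsv[...,0]<32)&(hsv[...,1]>100)&(hsv[...,2]>100); m[:250]=0;m[300:]=0
P=cloud(s); print(np.median(P[m][:,2]),blob(s,m,np.median(P[m][:,2]),o['eef_pos'][:2]))
print(rims(s))
E
```

```text
[ 0.59477701 -0.02073229  0.0857634 ] [-0.58851048 -1.00061164 -0.03346164]
0.09173350489855969 (np.int64(1001), array([595.2, -22.1]), array([16.4, 16.4]))
[]
```

Emit:
drive_tool:
  plan:
    - [[0.0025, -0.0022, 0, 0], [0.0025, -0.0022, 0, 0], [0.0025, -0.0022, 0.01, 0], [0.0025, -0.0022, 0.02, 0], [0.0025, -0.0022, 0.03, 0], [0.0025, -0.0022, 0.04, 0], [0.0025, -0.0022, 0.047, 0], [0.0025, -0.0022, 0.047, 0], [0.0025, -0.0022, 0.047, 0]]

```text
time_s: 5.0
eef_pos: [0.5932, -0.0201, 0.0653]
eef_rot: [-0.0, 0.707, 0.707, -0.0]
wrist_force: [0.4, 0.4, -1.7]
opening: 0.248
grasp_force: 59.2
```

Emit:
drive_tool:
  plan:
    - [[0, 0, 0, 0], [0, 0, 0, 0], [0, 0, 0, 0], [0, 0, 0, 0], [0, 0, -0.05, 0], [0, 0, -0.12, 0], [0, 0, -0.22, 0], [0, 0, -0.22, 0]]
  jaw: 0.5

```text
time_s: 5.67
eef_pos: [0.598, -0.021, 0.1617]
eef_rot: [0.005, 0.707, 0.707, 0.003]
wrist_force: [1.8, -0.9, 2.0]
opening: 0.497
grasp_force: 0.0
```

```bash
python3 - <<'E'
from h import *
s=snap('wrist'); save(s[1],'w3.png'); o=s[0]; print(o['eef_pos'],o['opening'])
print(disc(s,(.594,-.021),.066,.076,.022)); print(rims(s))
E
```

```text
[ 0.5979782  -0.02099636  0.16169241] 0.4969871227812929
(np.int64(947), array([ 0.594 , -0.0206,  0.0706]), array([594.2, -21.2]), 12.7, array([594. , -21.2]), array([24.4, 24.9]), np.float64(0.0707))
[(array([594.2, -55.4]), array([26.3, 27.1])), (array([594.1, -23.5]), array([27.3, 28.8]))]
```

Emit:
drive_tool:
  plan:
    - [[0.615, -0.434, 0, 0], [0.615, -0.434, 0, 0], [0.615, -0.434, 0, 0], [0.615, -0.434, 0, 0], [0.615, -0.434, 0, 0], [0.615, -0.434, 0, 0], [0.615, -0.434, 0, 0], [0.615, -0.434, 0, 0], [0.615, -0.434, 0.1, 0], [0.615, -0.434, 0.2, 0], [0.615, -0.434, 0.22, 0], [0.615, -0.434, 0.22, 0]]

```text
time_s: 6.72
eef_pos: [0.4168, 0.225, 0.0624]
eef_rot: [-0.002, 0.707, 0.707, -0.004]
wrist_force: [-1.0, -0.6, 0.0]
opening: 0.498
grasp_force: 0.0
```

Emit:
drive_tool:
  plan:
    - [[0, 0, 0, 0], [0, 0, 0, 0]]

```text
time_s: 6.88
eef_pos: [0.4216, 0.2261, 0.0673]
eef_rot: [0.001, 0.708, 0.707, 0.001]
wrist_force: [0.1, -0.5, 0.1]
opening: 0.497
grasp_force: 0.0
```

```bash
python3 - <<'E'
from h import *
s=snap('wrist'); o=s[0]; print(o['eef_pos'],o['opening']); print(disc(s,(.4195,.226),.024,.034,.022))
E
```

```text
[0.42164574 0.22607239 0.06730614] 0.49737745666308275
(np.int64(1482), array([0.419 , 0.2263, 0.0286]), array([419.2, 225.4]), 12.7, array([419. , 225.4]), array([24.7, 25. ]), np.float64(0.0287))
```

Emit:
drive_tool:
  plan:
    - [[0, -0.005, 0.05, 0], [0, -0.005, 0.09, 0], [0, -0.005, 0.118, 0], [0, -0.005, 0.118, 0], [0, -0.005, 0.118, 0]]

```text
time_s: 7.35
eef_pos: [0.4183, 0.226, 0.0188]
eef_rot: [0.0, 0.707, 0.707, 0.0]
wrist_force: [-0.3, 0.5, 0.1]
opening: 0.503
grasp_force: 0.0
```

Emit:
drive_tool:
  plan:
    - [[0, 0, 0, 0], [0, 0, 0, 0], [0, 0, 0, 0], [0, 0, 0, 0], [0, 0, 0, 0]]
  jaw: 1.0

```text
time_s: 7.77
eef_pos: [0.4191, 0.2263, 0.0198]
eef_rot: [0.001, 0.707, 0.707, 0.001]
wrist_force: [-1.4, -0.8, 4.6]
opening: 0.255
grasp_force: 58.5
```

Emit:
drive_tool:
  plan:
    - [[0, 0, -0.1, 0], [0, 0, -0.2, 0], [0, 0, -0.3, 0], [-0.7025, 0.437, -0.3, 0], [-0.7025, 0.437, -0.3, 0], [-0.7025, 0.437, -0.3, 0], [-0.7025, 0.437, -0.3, 0], [-0.7025, 0.437, -0.3, 0], [-0.7025, 0.437, -0.3, 0], [-0.7025, 0.437, -0.3, 0], [-0.7025, 0.437, -0.3, 0], [-0.7025, 0.437, -0.3, 0]]

```text
time_s: 8.77
eef_pos: [0.5963, -0.0618, 0.1399]
eef_rot: [0.003, 0.709, 0.705, 0.001]
wrist_force: [-0.5, 0.7, 0.3]
opening: 0.254
grasp_force: 59.2
```

Emit:
drive_tool:
  plan:
    - [[0, 0, 0.06, 0], [0, 0, 0.13, 0], [0, 0, 0.13, 0], [0, 0, 0.13, 0], [0, 0, 0.13, 0], [0, 0, 0.13, 0]]

```text
time_s: 9.27
eef_pos: [0.5939, -0.0551, 0.0885]
eef_rot: [0.001, 0.707, 0.707, 0.001]
wrist_force: [0.4, -0.1, -0.0]
opening: 0.26
grasp_force: 59.2
```

```bash
python3 - <<'E'
from h import *
s=snap('wrist'); o=s[0]; print(o['eef_pos'],o['opening'],o['wrist_force']); save(s[1],'w4.png')
e=o['eef_pos']; P=cloud(s); hsv=cv2.cvtColor(s[1],cv2.COLOR_RGB2HSV)
m=(hsv[...,0]>40)&(hsv[...,0]<85)&(hsv[...,1]>100); m[:200]=0; m[320:]=0
z=e[2]+.0087; print(m.sum(),np.median(P[m][:,2]),np.median(P[270:276,312:320,2]))
print(blob(s,m&(P[...,2]>z-.003),z,e[:2]))
E
```

```text
[ 0.59386933 -0.05512851  0.08852999] 0.25995629071950604 [ 0.38209048 -0.13578783 -0.00931494]
991 0.09722249293502605 0.0975862457201876
(np.int64(990), array([594.2, -55.9]), array([23.1, 24.8]))
```

View pics/w4.png

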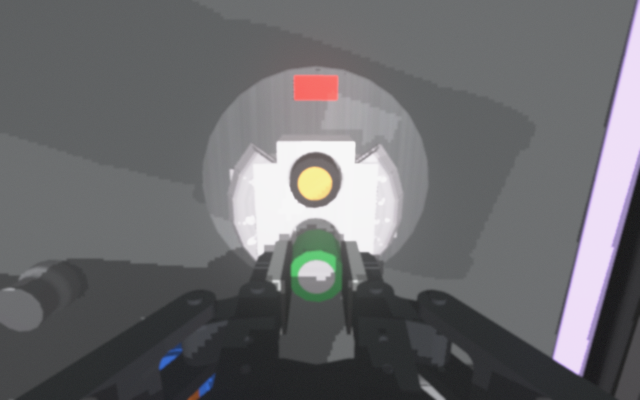

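Brass is seated at (315,182) in the red-side pocket. The green specimen (317,275) is held over the plain pocket and lined up within 0.2 mm.

Emit:
drive_tool:
  plan:
    - [[0, 0, 0.01, 0], [0, 0, 0.02, 0], [0, 0, 0.03, 0], [0, 0, 0.04, 0], [0, 0, 0.05, 0], [0, 0, 0.058, 0], [0, 0, 0.058, 0], [0, 0, 0.058, 0], [0, 0, 0.058, 0]]

```text
time_s: 10.07
eef_pos: [0.5924, -0.0551, 0.0629]
eef_rot: [-0.0, 0.707, 0.707, -0.0]
wrist_force: [-0.1, -1.0, 0.0]
opening: 0.255
grasp_force: 59.2
```

Emit:
drive_tool:
  plan:
    - [[0, 0, 0, 0], [0, 0, 0, 0], [0, 0, 0, 0], [0, 0, 0, 0], [0, 0, -0.05, 0], [0, 0, -0.12, 0], [0, 0, -0.25, 0], [0, 0, -0.25, 0], [0, 0, -0.25, 0], [0, 0, -0.25, 0], [0, 0, -0.25, 0]]
  jaw: 0.5

```text
time_s: 10.98
eef_pos: [0.5917, -0.0549, 0.1619]
eef_rot: [-0.001, 0.707, 0.707, -0.0]
wrist_force: [0.3, 0.1, -0.8]
opening: 0.498
grasp_force: 0.0
```

```bash
python3 - <<'E'
from h import *
s=snap('wrist'); o=s[0]; print(o['eef_pos'],o['opening'])
print(disc(s,(.594,-.021),.066,.076,.016),disc(s,(.594,-.0555),.066,.076,.016))
E
```

```text
[ 0.59167483 -0.05487302  0.16190432] 0.49807950243655424
(np.int64(1031), array([ 0.5939, -0.021 ,  0.0706]), array([594. , -21.2]), 12.5, array([594. , -21.3]), array([24.5, 24.6]), np.float64(0.0707)) (np.int64(945), array([ 0.5933, -0.0552,  0.0706]), array([593.2, -55.8]), 12.7, array([593.3, -55.8]), array([24.4, 25.1]), np.float64(0.0707))
```

Emit:
drive_tool:
  plan:
    - [[-0.393, -0.233, 0, 0], [-0.393, -0.233, 0, 0], [-0.393, -0.233, 0, 0], [-0.393, -0.233, 0, 0], [-0.393, -0.233, 0, 0], [-0.393, -0.233, 0, 0], [-0.393, -0.233, 0, 0], [-0.393, -0.233, 0, 0], [-0.393, -0.233, 0, 0]]

```text
time_s: 11.78
eef_pos: [0.4995, -0.2109, 0.1624]
eef_rot: [-0.001, 0.707, 0.707, 0.0]
wrist_force: [0.5, 0.4, 0.2]
opening: 0.501
grasp_force: 0.0
```

```bash
cat >> h.py <<'E'
def bar(s,z0,xy,rad=.05):
    P=cloud(s); hsv=cv2.cvtColor(s[1],cv2.COLOR_RGB2HSV)
    m=(hsv[...,0]>5)&(hsv[...,0]<22)&(hsv[...,1]>130)&(hsv[...,2]>80)&(abs(P[...,2]-z0)<.004)&(np.hypot(P[...,0]-xy[0],P[...,1]-xy[1])<rad)
    r=cv2.minAreaRect(P[m][:,:2].astype(np.float32)*1000); return m.sum(),r,np.median(P[m][:,2])
E
python3 - <<'E'
from h import *
s=snap('wrist'); o=s[0]; print(o['eef_pos'],o['opening'],rot(o).round(3)); save(s[1],'w5.png')
print(bar(s,.0565,(.498,-.212))); print(disc(s,(.498,-.212),.022,.031,.07))
E
```

```text
[ 0.49946998 -0.2109307   0.16242223] 0.5013090043635003 [[-0.001  1.    -0.001]
 [ 1.     0.001  0.001]
 [ 0.001 -0.001 -1.   ]]
(np.int64(1136), ((499.1810302734375, -211.97084045410156), (68.9061508178711, 14.64940071105957), 87.0997314453125), np.float64(0.056487370493899625))
(np.int64(10551), array([ 0.4999, -0.2087,  0.0266]), array([ 499.9, -212.5]), 54.0, array([ 499.9, -212.5]), array([107.2, 107.4]), np.float64(0.0266))
```

View pics/w5.png

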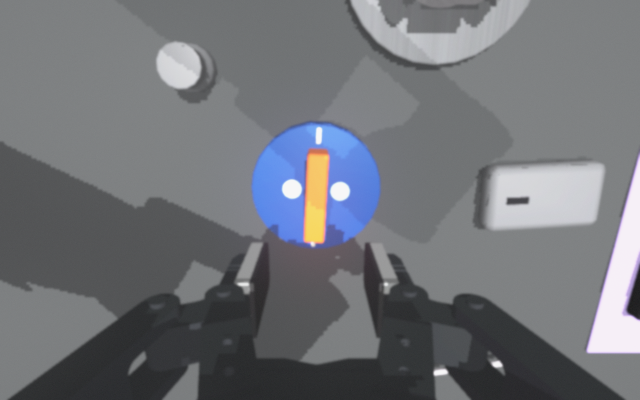

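The wrist view shows the bar from (318,150) to (316,240). Its centre is (499,-212) mm at 87.1°, so it needs a small roll of +2.9°. Going down to grip it.

Emit:
drive_tool:
  plan:
    - [[-0.002, -0.001, 0.1, 0.016], [-0.002, -0.001, 0.18, 0.016], [-0.002, -0.001, 0.25, 0.016], [-0.002, -0.001, 0.3, 0.016], [-0.002, -0.001, 0.32, 0.016], [-0.002, -0.001, 0.32, 0.016], [-0.002, -0.001, 0.32, 0.016], [-0.002, -0.001, 0.32, 0.016]]

```text
time_s: 12.5
eef_pos: [0.5002, -0.2135, 0.0367]
eef_rot: [0.001, 0.725, 0.689, 0.0]
wrist_force: [1.1, 0.8, 0.6]
opening: 0.498
grasp_force: 0.0
```

Emit:
drive_tool:
  plan:
    - [[0, 0, 0, 0], [0, 0, 0, 0], [0, 0, 0, 0], [0, 0, 0, 0], [0, 0, 0, 0], [0, 0, 0, 0]]
  jaw: 1.0

```text
time_s: 13.0
eef_pos: [0.4999, -0.2137, 0.0367]
eef_rot: [0.001, 0.725, 0.689, 0.0]
wrist_force: [-0.0, 0.7, 7.0]
opening: 0.175
grasp_force: 60.4
```

Emit:
drive_tool:
  plan:
    - [[0, 0, -0.08, 0], [0, 0, -0.16, 0], [0, 0, -0.24, 0], [0, 0, -0.31, 0], [0.1, 0.05, -0.31, 0], [0.19, 0.09, -0.31, -0.008], [0.28, 0.133, -0.31, -0.016], [0.37, 0.175, -0.31, -0.016], [0.449, 0.213, -0.31, -0.016], [0.449, 0.213, -0.31, -0.016], [0.449, 0.213, -0.31, -0.016], [0.449, 0.213, -0.31, -0.016]]

```text
time_s: 14.0
eef_pos: [0.5924, -0.0378, 0.1585]
eef_rot: [-0.0, 0.707, 0.707, -0.001]
wrist_force: [0.3, -0.3, -3.3]
opening: 0.172
grasp_force: 59.9
```

Emit:
drive_tool:
  plan:
    - [[0, 0, 0, 0], [0, 0, 0, 0]]

```text
time_s: 14.17
eef_pos: [0.5925, -0.0391, 0.1589]
eef_rot: [-0.0, 0.708, 0.706, -0.0]
wrist_force: [0.1, -0.9, -3.0]
opening: 0.173
grasp_force: 59.9
```

```bash
python3 - <<'E'
from h import *
s=snap('wrist'); o=s[0]; e=o['eef_pos']; print(e,o['opening'],o['wrist_force'],o['torque'],rot(o).round(3)); save(s[1],'w6.png')
print(bar(s,e[2]+.02,e)); print(disc(s,e,e[2]-.013,e[2]-.004,.06))
t=snap('top'); save(t[1],'t6.png'); print(bar(t,e[2]+.0213,e)); print(disc(t,e,e[2]-.0137,e[2]-.004,.06))
E
```

```text
[ 0.59249544 -0.03914183  0.15894386] 0.17336079256488365 [ 0.10599922 -0.94169043 -3.03643825] [ 0.01061798 -0.00397825  0.012744  ] [[ 0.002  1.    -0.001]
 [ 1.    -0.002 -0.   ]
 [-0.    -0.001 -1.   ]]
(np.int64(5983), ((592.87890625, -38.046695709228516), (15.796643257141113, 70.0379867553711), 0.01664978452026844), np.float64(0.17873867696628484))
(np.int64(21112), array([ 0.5931, -0.02  ,  0.1489]), array([593.2, -38.2]), 53.9, array([593.1, -38. ]), array([106.9, 107.1]), np.float64(0.1489))
(np.int64(14), ((588.5784912109375, -10.09535026550293), (10.91763687133789, 5.857584476470947), 84.98634338378906), np.float64(0.1797574286617052))
(np.int64(420), array([ 0.5825, -0.0339,  0.1502]), array([593.3, -37.8]), 54.0, array([595.3, -38.5]), array([ 97.6, 110.7]), np.float64(0.1503))
```

View pics/w6.png

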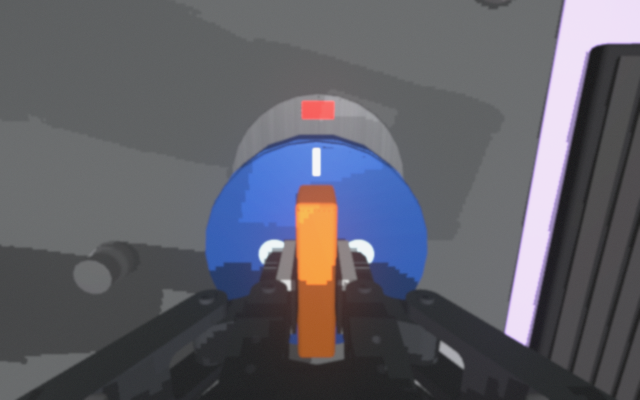

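Cap held upright: lid rim centre is (593.1,-38.1), the holder centre is (594.2,-38.5) and the bar lies along y. I'll correct by 1 mm and lower to just above the lugs.

Emit:
drive_tool:
  plan:
    - [[-0.001, 0.003, 0.05, 0], [-0.001, 0.003, 0.1, 0], [-0.001, 0.003, 0.13, 0], [-0.001, 0.003, 0.142, 0], [-0.001, 0.003, 0.142, 0], [-0.001, 0.003, 0.142, 0], [-0.001, 0.003, 0.142, 0]]

```text
time_s: 14.85
eef_pos: [0.5951, -0.0387, 0.1035]
eef_rot: [0.001, 0.707, 0.707, 0.0]
wrist_force: [0.1, -0.1, -4.7]
opening: 0.173
grasp_force: 59.8
```

```bash
python3 - <<'E'
from h import *
s=snap('wrist'); o=s[0]; e=o['eef_pos']; print(e,o['wrist_force'],rot(o).round(3))
print(bar(s,e[2]+.02,e)); print(disc(s,e,e[2]-.013,e[2]-.004,.06))
E
```

```text
[ 0.59510394 -0.03873553  0.10350627] [ 0.09249198 -0.11567829 -4.68320328] [[ 0.001  1.     0.002]
 [ 1.    -0.001 -0.001]
 [-0.001  0.002 -1.   ]]
(np.int64(6039), ((595.4541625976562, -37.67095947265625), (15.832752227783203, 70.00238800048828), 0.1691703200340271), np.float64(0.12329698089019162))
(np.int64(21122), array([ 0.5957, -0.0196,  0.0934]), array([595.6, -38.1]), 54.0, array([595.7, -37.6]), array([106.8, 107.2]), np.float64(0.0934))
```

Emit:
drive_tool:
  plan:
    - [[-0.0015, -0.003, 0, 0], [-0.0015, -0.003, 0, 0], [-0.0015, -0.003, 0.01, 0], [-0.0015, -0.003, 0.02, 0], [-0.0015, -0.003, 0.03, 0], [-0.0015, -0.003, 0.04, 0], [-0.0015, -0.003, 0.05, 0], [-0.0015, -0.003, 0.056, 0], [-0.0015, -0.003, 0.056, 0], [-0.0015, -0.003, 0.056, 0], [-0.0015, -0.003, 0.056, 0]]

```text
time_s: 15.82
eef_pos: [0.5932, -0.039, 0.0803]
eef_rot: [0.0, 0.707, 0.707, 0.0]
wrist_force: [-3.5, 0.1, 3.7]
opening: 0.176
grasp_force: 61.0
```

Emit:
drive_tool:
  plan:
    - [[0, 0, 0.005, 0], [0, 0, 0.01, 0], [0, 0, 0.013, 0], [0, 0, 0.013, 0], [0, 0, 0.013, 0], [0, 0, 0.013, 0]]

```text
time_s: 16.32
eef_pos: [0.5933, -0.039, 0.0767]
eef_rot: [0.0, 0.707, 0.707, 0.0]
wrist_force: [-8.4, 1.4, 16.1]
opening: 0.173
grasp_force: 62.6
```

About 20 N of reaction at 40 mm above the bench-standing height, so the cap is home. Now the first half of the clockwise turn, easing the 8 N side load.

Emit:
drive_tool:
  plan:
    - [[0, -0.0025, 0.002, 0], [0, -0.0025, 0.002, 0.02], [0, -0.0025, 0.002, 0.045], [0, -0.0025, 0.002, 0.07], [0, -0.0025, 0.002, 0.095], [0, -0.0025, 0.002, 0.12], [0, -0.0025, 0.002, 0.145], [0, -0.0025, 0.002, 0.17], [0, -0.0025, 0.002, 0.195], [0, -0.0025, 0.002, 0.22], [0, -0.0025, 0.002, 0.24], [0, -0.0025, 0.002, 0.24]]

```text
time_s: 17.32
eef_pos: [0.5945, -0.0405, 0.0767]
eef_rot: [0.002, 0.919, 0.395, 0.002]
wrist_force: [-1.4, -3.2, 13.2]
opening: 0.17
grasp_force: 62.3
```

```bash
python3 - <<'E'
from h import *
s=snap('wrist'); o=s[0]; e=o['eef_pos']; print(e,o['wrist_force'],o['torque'],rot(o).round(3))
print(bar(s,e[2]+.02,e)); print(disc(s,e,e[2]-.013,e[2]-.004,.06))
E
```

```text
[ 0.59448677 -0.04045169  0.07672331] [-1.41589628 -3.17694267 13.17844013] [-0.3798514   0.48510777 -0.11400212] [[ 0.687  0.726  0.005]
 [ 0.726 -0.687 -0.003]
 [ 0.002  0.006 -1.   ]]
(np.int64(6036), ((593.8515014648438, -39.28711700439453), (70.58448791503906, 15.7857027053833), 46.75704574584961), np.float64(0.09653985832334458))
(np.int64(21065), array([ 0.6067, -0.0261,  0.0666]), array([594.1, -39.5]), 53.9, array([594.3, -39.3]), array([106.9, 107.2]), np.float64(0.0666))
```

Emit:
drive_tool:
  plan:
    - [[0.0015, -0.0014, 0.001, 0.02], [0.0015, -0.0014, 0.001, 0.045], [0.0015, -0.0014, 0.001, 0.07], [0.0015, -0.0014, 0.001, 0.095], [0.0015, -0.0014, 0.001, 0.12], [0.0015, -0.0014, 0.001, 0.145], [0.0015, -0.0014, 0.001, 0.17], [0.0015, -0.0014, 0.001, 0.195], [0.0015, -0.0014, 0.001, 0.22], [0.0015, -0.0014, 0.001, 0.245], [0.0015, -0.0014, 0.001, 0.268], [0.0015, -0.0014, 0.001, 0.268]]

```text
time_s: 18.37
eef_pos: [0.5949, -0.0402, 0.0768]
eef_rot: [0.002, 1.0, -0.014, 0.003]
wrist_force: [-1.9, -3.8, 15.3]
opening: 0.172
grasp_force: 62.5
```

Emit:
drive_tool:
  plan:
    - [[0, 0, 0.001, 0], [0, 0, 0.001, 0], [0, 0, 0.001, 0], [0, 0, 0.001, 0]]

```text
time_s: 18.7
eef_pos: [0.595, -0.0403, 0.0767]
eef_rot: [0.002, 1.0, -0.013, 0.003]
wrist_force: [-2.9, -4.7, 17.1]
opening: 0.176
grasp_force: 62.8
```

```bash
python3 - <<'E'
from h import *
s=snap('wrist'); o=s[0]; e=o['eef_pos']; print(e,o['wrist_force'],o['torque'],rot(o).round(3),o['opening']); save(s[1],'w7.png')
print(bar(s,e[2]+.02,e)); print(disc(s,e,e[2]-.013,e[2]-.004,.06))
E
```

```text
[ 0.59497877 -0.04026363  0.07674913] [-2.9097558  -4.6786363  17.06804222] [-0.70438382  0.76676469  0.15149056] [[ 1.    -0.025  0.006]
 [-0.025 -1.    -0.004]
 [ 0.007  0.004 -1.   ]] 0.176329939478351
(np.int64(5649), ((593.6568603515625, -38.01043701171875), (15.849983215332031, 71.03833770751953), 88.60145568847656), np.float64(0.09657467195528821))
(np.int64(21055), array([ 0.6124, -0.0388,  0.0667]), array([593.7, -38.4]), 54.2, array([594.4, -38.4]), array([106.8, 107.1]), np.float64(0.0667))
```

View pics/w7.png

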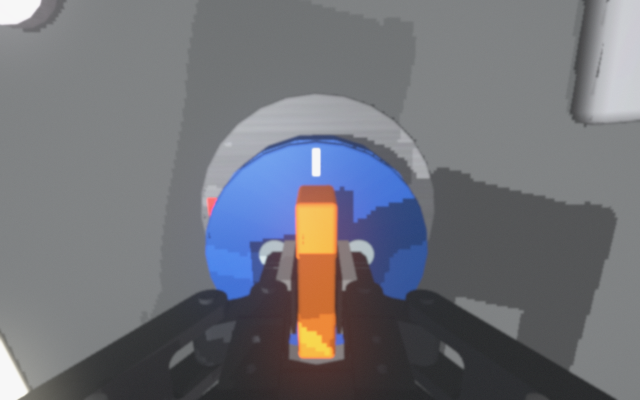

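The bar now lies along x at -1.4°, and the lid is at 68 mm, so the cap is home. I'll turn slightly further to feel the stop.

Emit:
drive_tool:
  plan:
    - [[0, 0, 0, 0.006], [0, 0, 0, 0.012], [0, 0, 0, 0.012], [0, 0, 0, 0.012]]

```text
time_s: 19.08
eef_pos: [0.5948, -0.0409, 0.0768]
eef_rot: [0.003, 1.0, -0.031, 0.003]
wrist_force: [-4.1, -6.6, 17.9]
opening: 0.172
grasp_force: 63.6
```

```bash
python3 - <<'E'
from h import *
s=snap('wrist'); o=s[0]; e=o['eef_pos']; print(e,o['wrist_force'],o['torque'],rot(o).round(4)[:2],o['opening'])
print(bar(s,e[2]+.02,e)); print(disc(s,e,e[2]-.013,e[2]-.004,.06))
E
```

```text
[ 0.59476257 -0.04094529  0.0767723 ] [-4.06916348 -6.60149586 17.89567612] [-1.14915322  0.87230966  0.8508349 ] [[ 0.9981 -0.0613  0.0058]
 [-0.0613 -0.9981 -0.0054]] 0.17174431533498005
(np.int64(5574), ((593.8299560546875, -38.62469482421875), (16.2247314453125, 70.56248474121094), 87.39189910888672), np.float64(0.09661958100455416))
(np.int64(21067), array([ 0.6121, -0.0402,  0.0667]), array([593.5, -39.1]), 54.2, array([594., -39.]), array([106.8, 107.4]), np.float64(0.0667))
```

```bash
python3 -c "
from bench import ctrl
print(ctrl.hand_in())"
```

```text
the job is handed in; nothing more can be done
None
```

The job is handed in: brass is in the red-side pocket, steel in the other, both metal face up. The cap is pushed fully home and turned clockwise to its stop, with the bar still gripped and pressed; the hand-in returned no verdict.

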